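# Lay out the body of a papier-mache serpent from head to tail

### The arm

A 6-joint arm with a two-finger parallel gripper is mounted at the origin on the work surface. World frame = base frame: x ahead of the robot, y to its left, z up, the work surface at z = 0. Lengths are in mm, angles in rad, forces in N, time in s.
With the tool pointing down it reaches from about 275 to 1000 mm from the base axis. Payload 8.4 kg.
Tool frame: the origin (TCP) lies between the finger pads; the fingertips stand r.finger_overhang ahead of it and the grasp point (between the pads) is the TCP (r.finger_overhang is the distance from the TCP to the fingertips, in mm); z points along the fingers, y is the line along which they close (so a half turn about z gives the same grasp; the last joint's range is limited). The gripper opens to 85 mm and grips with 20 to 120 N. Pads are 22 mm wide; open, the fingers measure 114 mm over their backs; the gripper's body (76 mm by 85 mm) begins 54 mm behind the grasp point. The pads swing forward as they close: fully open they stand 13 mm farther back than shut.
Start: joints at [-1.184, 0.353, 1.633, -0, 1.155, -0.002], TCP at [236.923, -578.356, 216.381] pointing down, gripper open.
Joint ranges: [-2.63, 2.63], [-0.92, 2.1], [0.06, 2.66], [-1.3, 4.44], [0, 2.69], [-3.02, 3.02]. Speed limits (rad/s): [2.22, 2.22, 2.79, 3.14, 3.14, 3.14].

### API

Orientations are given as [roll, pitch, yaw] about the fixed x, y, z axes, in that order (R = Rz(yaw) Ry(pitch) Rx(roll)).
In Python, from rig import r, cams, sign_off gives the robot as it stands.
- The arm moves only by the shell command python3 -m crank 'ROWS' [FORCE]. ROWS is JSON, a list of rows, each a list of 7 numbers: the shift along the tool's x, y, z in m, then the turn, a rotation vector about the tool's x, y, z in rad, then the closure, from 0 (fully open) to 1 (shut). In form: [[dx, dy, dz, ax, ay, az, gripper], ...]. A call has 1 to 5 rows; each row is the pose to reach, as a shift and turn from the pose commanded when the call began, along the tool's axes at that moment; what a row does not reach only later rows make up. A row lasts 1/10 s, in which the tool goes at most 50 mm and 8.59 degrees, less where a joint would pass 70% of its speed; a pose out of reach is approached as far as the arm can. A call with a gripper value outside its range is refused whole. The fingers move at their own pace and stop on an object; FORCE is the grip in N (left out, the last holds). Time passes only in rows, so rows that repeat a pose let the fingers close. It gives the time, the measured TCP pose, the force, the opening and the grip force at its end, in the units of the state.
- r.sense(): the state, without advancing time (a new reading comes with each control period).
- cams.grab_frame(name): name is "side" or "top"; returns a dict with "image" (420x560x3 uint8, red, green, blue), "fx", "fy", "cx", "cy" (pixels), "position" and "orientation" of the camera in the world. Camera axes: x right, y down, z forward; pixel columns grow to the right and rows downward; lengths in mm; the calibration is good to about 2 mm. A picture is of the moment at which its call begins. There is no depth.
- sign_off(): hands the job in; it is judged then, once.
The state is a dict: "clock": time; "qpos": joint angles; "qvel": joint speeds; "joint_efforts": joint torques, N m; "eef_pos": TCP position; "tcp_rot": TCP orientation; "contact_force": force on the tool from outside, world axes, zero at the start; "wrist_torque": the same for the moment, N m; "opening": opening from 0.0 (shut) to 1.0 (fully open); "grasp_force": force on a finger pad.
Only numpy, scipy, OpenCV 4.12 (cv2) and the standard library are available. Lean on these libraries where they do the work, as an engineer would, in place of code of your own. Each camera call takes 0.05 s, during which the arm holds its last target. There are 200 camera calls.

### The job

Lay out the serpent's body for taping: stand the four loose newspaper segments upright on the four jar lids between its head and its tail, one in the middle of each lid, in order of size with the largest next to the head and the smallest next to the tail. Set each one down gently rather than dropping it, and leave the cup of brushes standing where it is.

Things in the scene. Friction and masses are not known exactly. Their poses are not given: they have to be found in the camera images.
- seg_big_center (a point): Centre (half-way up, on the axis) of the largest loose body segment: a round papier-mache drum covered in newspaper, 64 mm in diameter with upright sides round the middle half of its height, 58 mm high, flat foot 42 mm across, flat top with a small 8 mm cardboard spike in the middle. It stands on its foot on the table at the start, anywhere among the four starting places. z axis: up, along the drum's axis; its yaw does not matter. About 75 g.
- seg_second_center (a point): Centre (half-way up, on the axis) of the second largest loose body segment: a round papier-mache drum covered in newspaper, 54 mm in diameter with upright sides round the middle half of its height, 52 mm high, flat foot 36 mm across, flat top with a small 8 mm cardboard spike in the middle. It stands on its foot on the table at the start, anywhere among the four starting places. z axis: up, along the drum's axis; its yaw does not matter. About 55 g.
- seg_third_center (a point): Centre (half-way up, on the axis) of the third largest loose body segment: a round papier-mache drum covered in newspaper, 44 mm in diameter with upright sides round the middle half of its height, 46 mm high, flat foot 29 mm across, flat top with a small 8 mm cardboard spike in the middle. It stands on its foot on the table at the start, anywhere among the four starting places. z axis: up, along the drum's axis; its yaw does not matter. About 40 g.
- seg_small_center (a point): Centre (half-way up, on the axis) of the smallest loose body segment: a round papier-mache drum covered in newspaper, 34 mm in diameter with upright sides round the middle half of its height, 40 mm high, flat foot 22 mm across, flat top with a small 8 mm cardboard spike in the middle. It stands on its foot on the table at the start, anywhere among the four starting places. z axis: up, along the drum's axis; its yaw does not matter. About 28 g.
- lid_a: One of four alike brass jar lids, 64 mm in diameter, 10 mm high, stuck flat side up in a slightly uneven row, about 92 mm apart, on a strip of grey cardboard 4 mm thick, 110 mm wide, 600 mm long. Origin: centre of the lid's underside; its top is 10 mm above that, 14 mm above the table. z up. Which of the four stands where in the row differs.
- lid_b: One of four alike brass jar lids, 64 mm in diameter, 10 mm high, stuck flat side up in a slightly uneven row, about 92 mm apart, on a strip of grey cardboard 4 mm thick, 110 mm wide, 600 mm long. Origin: centre of the lid's underside; its top is 10 mm above that, 14 mm above the table. z up. Which of the four stands where in the row differs.
- lid_c: One of four alike brass jar lids, 64 mm in diameter, 10 mm high, stuck flat side up in a slightly uneven row, about 92 mm apart, on a strip of grey cardboard 4 mm thick, 110 mm wide, 600 mm long. Origin: centre of the lid's underside; its top is 10 mm above that, 14 mm above the table. z up. Which of the four stands where in the row differs.
- lid_d: One of four alike brass jar lids, 64 mm in diameter, 10 mm high, stuck flat side up in a slightly uneven row, about 92 mm apart, on a strip of grey cardboard 4 mm thick, 110 mm wide, 600 mm long. Origin: centre of the lid's underside; its top is 10 mm above that, 14 mm above the table. z up. Which of the four stands where in the row differs.
- head: The serpent's newspaper head with snout and horns, 84 mm in diameter, 87 mm high, stuck to one end of the cardboard strip, about 108 mm from the middle of the nearest lid. The thin curled tail, 55 mm high, is stuck to the other end, as far beyond the last lid. Which end has the head differs. Origin: centre of its underside. x axis: where the face looks, square to the row within 0.05 rad; z up.
- brush_cup: Light blue plastic cup with two brushes standing in it, 80 mm across the rim, 98 mm high (brushes to 170 mm), standing loose at the left of the work. Origin: centre of its underside. To be left where it stands.
Not all that is in view belongs to the job. What is shaped like the part that bears seg_second_center but orange or pink is not meant.

How it is judged:
By the outcome, as a careful person would: the job done as asked, in the order asked, and still so for the second after the job is handed in, with the robot touching nothing.
It also fails if it takes over 90 s, if anything falls off the work surface, if the arm or the gripper's body presses on something with over 40 N, if the wrist force passes 120 N, or if a joint passes its speed limit or range.

## Working session

There is one attempt and no reset: what is moved stays moved. The work goes in short steps, Python scripts to look and compute and a shell command to move; the robot and the scene stay as the last step left them, time stands still between calls to the robot, and variables do not carry over. Pictures are saved under pics/ and viewed, at most 14 in all, crops included, and the job is handed in when it is done.

```bash
mkdir -p pics; ls
python3 - <<'E'
from rig import r,cams
import cv2
s=r.sense();print(s,r.finger_overhang)
for n in("top","side"):
    f=cams.grab_frame(n);cv2.imwrite(f"pics/{n}0.png",f["image"][:,:,::-1]);print({k:v for k,v in f.items() if k!="image"})
E
```

```text
pics
{'clock': 0.0, 'qpos': array([-1.18439538e+00,  3.53669758e-01,  1.63411403e+00, -1.49439749e-06,
        1.15516790e+00, -2.39350826e-03]), 'qvel': array([ 0.0004486 , -0.00030684, -0.00092058,  0.00071176, -0.00115446,
        0.0012978 ]), 'joint_efforts': array([ 2.10607104e-03, -6.05226374e+01, -3.42069268e+01,  1.55450116e-04,
        9.05500841e-03,  1.50751953e-05]), 'eef_pos': array([ 236.74506448, -577.91303289,  215.65678338]), 'tcp_rot': array([-3.14023362e+00, -1.88651654e-06,  3.88795061e-01]), 'contact_force': array([-0.75736698, -0.06398193,  0.37815205]), 'wrist_torque': array([ 0.04505338, -0.0631345 , -0.03267213]), 'grasp_force': 0.0, 'opening': 1.001301703739098} 19.0
{'fx': 478.1033119393678, 'fy': 478.1033119393678, 'cx': 283.3340951239722, 'cy': 208.58056851120423, 'position': array([ 351.09304889,   86.9279432 , 1113.37613116]), 'orientation': array([-2.95331516e+00, -1.49680716e-03, -1.55335129e+00])}
{'fx': 483.7374643355179, 'fy': 483.7374643355179, 'cx': 280.9269137195021, 'cy': 207.442776208587, 'position': array([ 77.17550036, 595.31248991, 766.805589  ]), 'orientation': array([-2.35495578, -0.01676383, -2.36925393])}
```

View pics/top0.png

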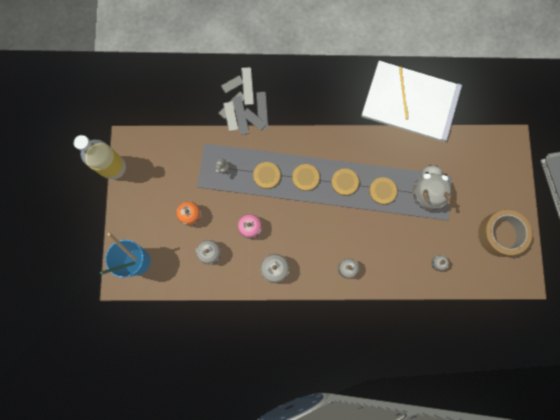

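View pics/side0.png

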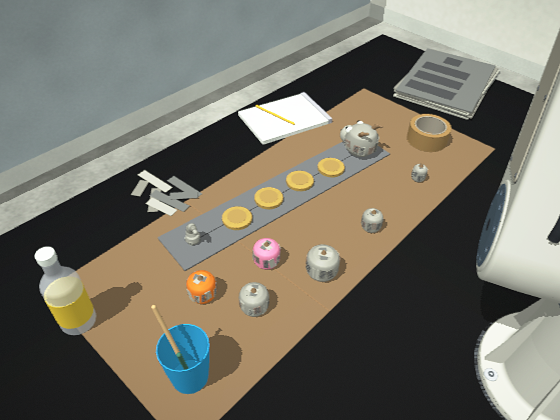

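Top view: the head is at the right (433,187) and the tail at the left (222,166). The lids are at (383,190), (345,181), (306,177) and (267,175).

Things that could be taken for the segments:
- Grey drums: (275,268) biggest, (208,251) second, (349,268) third, (441,263) smallest.
- Decoys to leave alone: orange (188,212) and pink (250,226).
- Also not meant: the tape ring (508,233), plus the head and tail themselves.

I'll measure them next and check with one close crop.

```bash
cat > h.py <<'E'
from rig import r,cams
import cv2,numpy as np
from scipy.spatial.transform import Rotation as R
def ray(f,u,v,z):
    d=R.from_euler('xyz',f["orientation"]).apply([(u-f["cx"])/f["fx"],(v-f["cy"])/f["fy"],1]);p=f["position"]
    return p+d*(z-p[2])/d[2]
def proj(f,P):
    c=R.from_euler('xyz',f["orientation"]).inv().apply(np.array(P,float)-f["position"]);return np.array([f["cx"]+f["fx"]*c[0]/c[2],f["cy"]+f["fy"]*c[1]/c[2]])
def blob(f,kind,u,v,w=34):
    hsv=cv2.cvtColor(f["image"],cv2.COLOR_RGB2HSV)
    if kind=="seg": m=((hsv[...,1]<70)&(hsv[...,2]>60))
    else: m=((hsv[...,0]>15)&(hsv[...,0]<32)&(hsv[...,1]>110)&(hsv[...,2]>115))
    m=m.astype(np.uint8);k=np.zeros_like(m);cv2.circle(k,(int(u),int(v)),w,1,-1);m&=k
    m=cv2.morphologyEx(m,cv2.MORPH_CLOSE,np.ones((5,5)));m=cv2.morphologyEx(m,cv2.MORPH_OPEN,np.ones((3,3)))
    c=max(cv2.findContours(m,0,1)[0],key=cv2.contourArea)
    (cx,cy),rad=cv2.minEnclosingCircle(c);x,y,ww,hh=cv2.boundingRect(c);M=cv2.moments(c)
    return (cx,cy),rad,(x+(ww-1)/2,y+(hh-1)/2,ww,hh),(M["m10"]/M["m00"],M["m01"]/M["m00"]),c
E
python3 - <<'E'
from h import *
T=cams.grab_frame("top");S=cams.grab_frame("side")
np.set_printoptions(precision=1,suppress=True)
vis=T["image"][:,:,::-1].copy();vs=S["image"][:,:,::-1].copy()
for k,n,z,u,v,us,vs_ in [("seg","big",29,275,268,324,263),("seg","second",26,208,251,254,298),("seg","third",23,349,268,372,220),("seg","small",20,441,263,420,173),
 ("lid","L1",14,383,190,331,166),("lid","L2",345-331,345,181,300,180),("lid","L3",14,306,177,268,197),("lid","L4",14,267,175,237,217)]:
    w=24 if k=="seg" else 20
    c,rad,b,m,ct=blob(T,k,u,v,w);cv2.drawContours(vis,[ct],-1,(0,0,255),1)
    c2,rad2,b2,m2,ct2=blob(S,k,us,vs_,w);cv2.drawContours(vs,[ct2],-1,(0,0,255),1)
    print(n,"top circ",ray(T,*c,z)[:2],"diam",2*rad*(T["position"][2]-z)/478,"cent",ray(T,*m,z)[:2],"box",ray(T,*b[:2],z)[:2],b[2:],"side cent",ray(S,*m2,z)[:2],"box",ray(S,*b2[:2],z)[:2],b2[2:])
cv2.imwrite("pics/chk.png",np.vstack([cv2.resize(vis[145:300,180:460],(800,443),interpolation=2)]))
E
```

```text
big top circ [420.9 106.5] diam 69.14531658794145 cent [420.8 106.6] box [420.9 106.5] (30, 29) side cent [422.2 108.2] box [422. 108.] (34, 38)
second top circ [453.9 258.4] diam 61.258278405354204 cent [455.2 257.9] box [455.8 258.6] (27, 26) side cent [457.  258.8] box [457.  259.2] (30, 35)
third top circ [425.8 -61. ] diam 50.19606178261494 cent [424.5 -60.8] box [424.3 -61.3] (22, 21) side cent [425.8 -57.9] box [426.2 -57.5] (22, 25)
small top circ [ 439.5 -269.7] diam 42.12649374414702 cent [ 440.6 -269.7] box [ 440.6 -269.3] (18, 16) side cent [ 441.6 -266.4] box [ 441.7 -266.6] (17, 18)
L1 top circ [ 608.9 -145.3] diam 61.37734669579367 cent [ 608.3 -145.1] box [ 608.1 -145.3] (27, 26) side cent [ 606.9 -138.2] box [ 606.1 -138.8] (27, 19)
L2 top circ [628.7 -55.4] diam 60.08101024738943 cent [628.4 -55.2] box [628.4 -54.7] (26, 26) side cent [626.9 -48.8] box [626.5 -48.8] (28, 20)
L3 top circ [637.7  37.7] diam 60.37141245832082 cent [637.8  37.8] box [637.7  37.7] (26, 25) side cent [636.5  43.7] box [636.6  43. ] (28, 22)
L4 top circ [641.5 130.5] diam 59.789647325809945 cent [641.2 130.5] box [640.9 130.3] (26, 25) side cent [640.3 136.2] box [639.8 136.8] (30, 23)
```

View pics/chk.png

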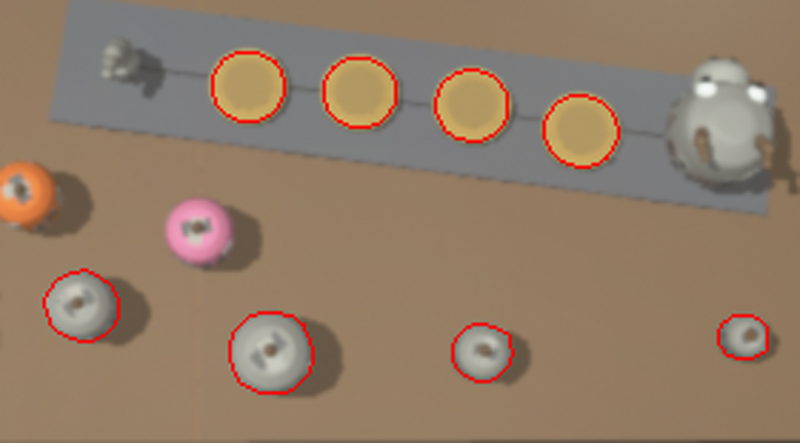

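The crop confirms it: the four grey drums get smaller in the order big, second, third, small, and the pink and orange ones are decoys. I'm turning the tool to yaw π/2, which makes tool x = world +y, tool y = world +x and tool z = down.

```bash
python3 -m crank '[[0.15,-0.195,0.03,0,0,-0.7,0],[0.15,-0.195,0.03,0,0,-0.7,0],[0.15,-0.195,0.03,0,0,-0.7,0],[0.15,-0.195,0.03,0,0,-0.7,0],[0.15,-0.195,0.03,0,0,-0.7,0]]' 25; python3 -m crank '[[0,0,0,0,0,-0.482,0],[0,0,0,0,0,-0.482,0],[0,0,0,0,0,-0.482,0],[0,0,0,0,0,-0.482,0],[0,0,0,0,0,-0.482,0]]'
```

```text
clock: 0.7
eef_pos: [301.8, -339.1, 186.1]
tcp_rot: [3.141, -0.0, 1.094]
contact_force: [1.4, -0.3, -0.5]
opening: 1.0
grasp_force: 0.0
clock: 1.2
eef_pos: [301.8, -340.9, 186.4]
tcp_rot: [-3.142, -0.0, 1.571]
contact_force: [0.5, -0.2, 0.0]
opening: 0.997
grasp_force: 0.0
```

```bash
python3 -m crank '[[0.225,0.06,0,0,0,0,0],[0.225,0.06,0,0,0,0,0],[0.225,0.06,0,0,0,0,0],[0.225,0.06,0,0,0,0,0],[0.225,0.06,0,0,0,0,0]]'; python3 -m crank '[[0.223,0.0595,0,0,0,0,0],[0.223,0.0595,0,0,0,0,0],[0.223,0.0595,0,0,0,0,0],[0.223,0.0595,0,0,0,0,0],[0.223,0.0595,0,0,0,0,0]]';  python3 -m crank '[[0,0,0.04,0,0,0,0],[0,0,0.08,0,0,0,0],[0,0,0.08,0,0,0,0],[0,0,0.08,0,0,0,0]]'
python3 - <<'E'
from h import *
s=r.sense();print(s["eef_pos"])
for n in("top","side"):
    f=cams.grab_frame(n);u,v=proj(f,[421,107,60]).astype(int)
    a=f["image"][max(v-80,0):v+80,u-90:u+90,::-1];cv2.imwrite(f"pics/{n}1.png",a)
a=[cv2.resize(cv2.imread(f"pics/{n}1.png"),(400,356)) for n in("top","side")];cv2.imwrite("pics/c1.png",np.hstack(a))
E
```

```text
clock: 1.7
eef_pos: [361.9, -113.6, 186.5]
tcp_rot: [3.141, -0.0, 1.57]
contact_force: [0.5, 0.2, 0.6]
opening: 1.001
grasp_force: 0.0
clock: 2.2
eef_pos: [422.0, 110.1, 186.6]
tcp_rot: [3.141, -0.001, 1.571]
contact_force: [0.6, -1.0, -0.3]
opening: 1.004
grasp_force: 0.0
clock: 2.6
eef_pos: [420.9, 106.8, 106.6]
tcp_rot: [-3.14, 0.0, 1.57]
contact_force: [0.3, 0.8, 0.1]
opening: 1.001
grasp_force: 0.0
[420.94256209 106.78414146 106.59146024]
```

View pics/c1.png

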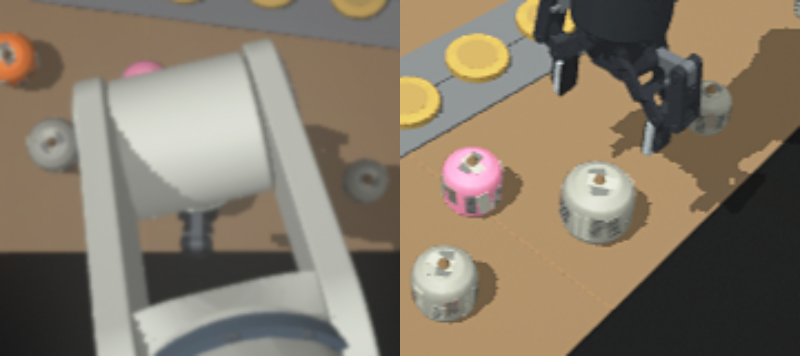

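The side crop shows the open fingers (565,90) and (650,150) straddling the big drum (598,200) along x. I'm going down and gripping.

```bash
python3 -m crank '[[0,0,0.03,0,0,0,0],[0,0,0.055,0,0,0,0],[0,0,0.07,0,0,0,0],[0,0,0.079,0,0,0,0],[0,0,0.079,0,0,0,0]]'; python3 -m crank '[[0,0,0,0,0,0,0.5],[0,0,0,0,0,0,0.5],[0,0,0,0,0,0,0.5],[0,0,0,0,0,0,0.5],[0,0,0,0,0,0,0.5]]' 25; python3 -m crank '[[0,0,0,0,0,0,0.6],[0,0,0,0,0,0,0.6],[0,0,0,0,0,0,0.6]]'
```

```text
clock: 3.2
eef_pos: [421.8, 106.9, 27.8]
tcp_rot: [3.141, -0.0, 1.57]
contact_force: [0.3, 0.3, 0.1]
opening: 1.004
grasp_force: 0.0
clock: 3.7
eef_pos: [422.3, 107.2, 28.8]
tcp_rot: [3.14, -0.0, 1.571]
contact_force: [-1.7, -0.3, 11.2]
opening: 0.662
grasp_force: 24.4
clock: 4.0
eef_pos: [422.3, 107.2, 28.8]
tcp_rot: [3.14, -0.0, 1.571]
contact_force: [-2.2, -1.3, 12.6]
opening: 0.663
grasp_force: 24.4
```

```bash
python3 -m crank '[[0,0,-0.01,0,0,0,0.6],[0,0,-0.03,0,0,0,0.6],[0,0,-0.07,0,0,0,0.6],[0,0,-0.1,0,0,0,0.6],[0,0,-0.1,0,0,0,0.6]]';  python3 - <<'E'
from h import *
s=r.sense();print(s["eef_pos"])
f=cams.grab_frame("side");u,v=proj(f,[421,107,128]).astype(int);print(u,v)
a=f["image"][max(v-80,0):v+80,u-90:u+90,::-1];cv2.imwrite("pics/c2.png",cv2.resize(a,(600,534),interpolation=2))
E
```

```text
clock: 4.5
eef_pos: [424.1, 107.7, 131.8]
tcp_rot: [3.134, -0.002, 1.571]
contact_force: [-0.6, 1.0, -1.2]
opening: 0.659
grasp_force: 24.9
[424.05085469 107.65354893 131.7743032 ]
327 227
```

View pics/c2.png

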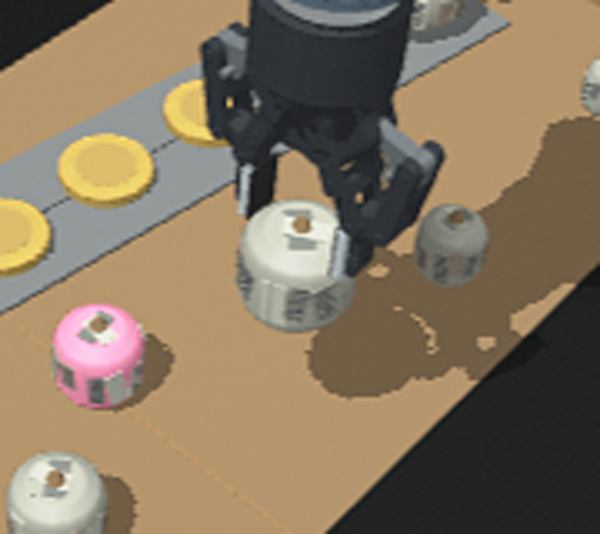

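The drum is held high, near its shoulder. I'll work out fingertip and drum heights from this picture.

Run:
```python
from h import *
f=cams.grab_frame("side");s=r.sense();print(s["eef_pos"],s["grasp_force"])
def ry(u,v,y):
    d=R.from_euler('xyz',f["orientation"]).apply([(u-f["cx"])/f["fx"],(v-f["cy"])/f["fy"],1]);p=f["position"];return p+d*(y-p[1])/d[1]
g=lambda a,b:(237+a*.3,147+b*.3)
print("near tip",ry(*g(345,278),107),"far tip",ry(*g(245,215),107),"spike base",ry(*g(302,232),107))
for z in(90,100,110,120): print(z,proj(f,[424,107,z+58+4]),proj(f,[424,107,z+29])) 
print(g(302,227),g(297,267))
```

```text
[421.76254721 107.08750964 128.41297468] 24.908376394305378
near tip [392.94970649 107.         143.26701756] far tip [462.96398321 107.         139.90742262] spike base [423.82968871 107.         155.289576  ]
90 [327.36825909 217.84457528] [325.83004796 230.44598756]
100 [327.85109075 213.88909684] [326.28747543 226.69862674]
110 [328.34203934 209.86712257] [326.7523852  222.88996903]
120 [328.84131126 205.77696144] [327.22496237 219.01849804]
(327.6, 215.1) (326.1, 227.1)
```

Run:
```python
from h import *
f=cams.grab_frame("side");
u,v=proj(f,[421,107,60]).astype(int)
def ry(u,v,y):
    d=R.from_euler('xyz',f["orientation"]).apply([(u-f["cx"])/f["fx"],(v-f["cy"])/f["fy"],1]);p=f["position"];return p+d*(y-p[1])/d[1]
for a,b in((650,152),(562,92)): print(ry(u-90+(a-400)/2.222,v-80+b/2.222,107))
f=cams.grab_frame("side");u,v=327,227
a=f["image"][v-45:v+45,u-50:u+50,::-1];cv2.imwrite("pics/c3.png",cv2.resize(a,(700,630),interpolation=2))
```

```text
[377.50444818 107.         129.27398287]
[470.99098908 107.         129.1196651 ]
```

View pics/c3.png

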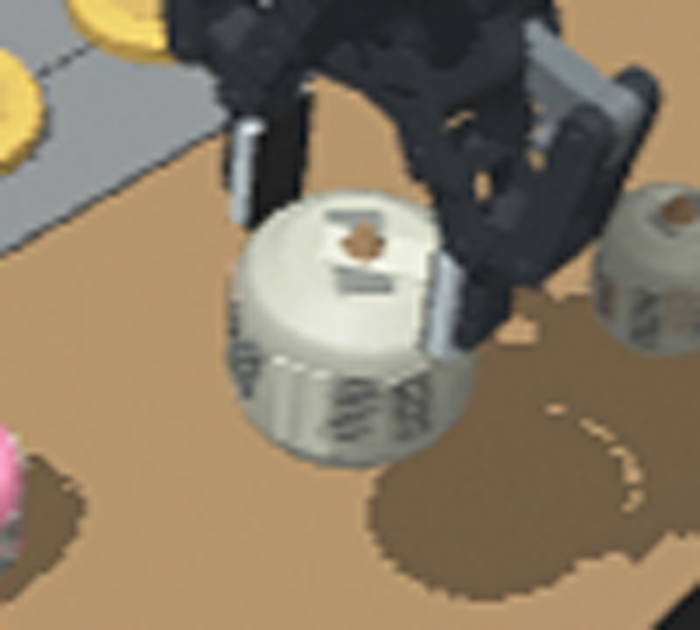

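The close view shows the fingertips on the drum's shoulder, about 43 mm above its foot. I'll put it back and regrip about 12 mm lower.

```bash
python3 -m crank '[[0,0,0.04,0,0,0,0.6],[0,0,0.075,0,0,0,0.6],[0,0,0.09,0,0,0,0.6],[0,0,0.099,0,0,0,0.6],[0,0,0.099,0,0,0,0.6]]'; python3 -m crank '[[0,0,0,0,0,0,0.3],[0,0,0,0,0,0,0],[0,0,0,0,0,0,0],[0,0,0,0,0,0,0],[0,0,0,0,0,0,0]]';  python3 -m crank '[[0,0,0.004,0,0,0,0],[0,0,0.008,0,0,0,0],[0,0,0.012,0,0,0,0],[0,0,0.012,0,0,0,0]]'
python3 - <<'E'
from h import *
s=r.sense();print(s["eef_pos"])
f=cams.grab_frame("side");u,v=327,247
a=f["image"][v-65:v+50,u-60:u+60,::-1];cv2.imwrite("pics/c4.png",cv2.resize(a,(600,575),interpolation=2))
E
```

```text
clock: 5.2
eef_pos: [418.4, 106.3, 28.1]
tcp_rot: [-3.135, 0.002, 1.571]
contact_force: [-10.1, -2.2, 21.5]
opening: 0.66
grasp_force: 40.2
clock: 5.7
eef_pos: [421.4, 107.0, 28.3]
tcp_rot: [3.142, 0.0, 1.571]
contact_force: [0.0, 0.2, 0.3]
opening: 0.999
grasp_force: 0.0
clock: 6.1
eef_pos: [420.8, 106.8, 15.7]
tcp_rot: [-3.14, 0.0, 1.571]
contact_force: [0.2, 0.3, 0.4]
opening: 1.001
grasp_force: 0.0
[420.79635376 106.82985145  15.71141942]
```

View pics/c4.png

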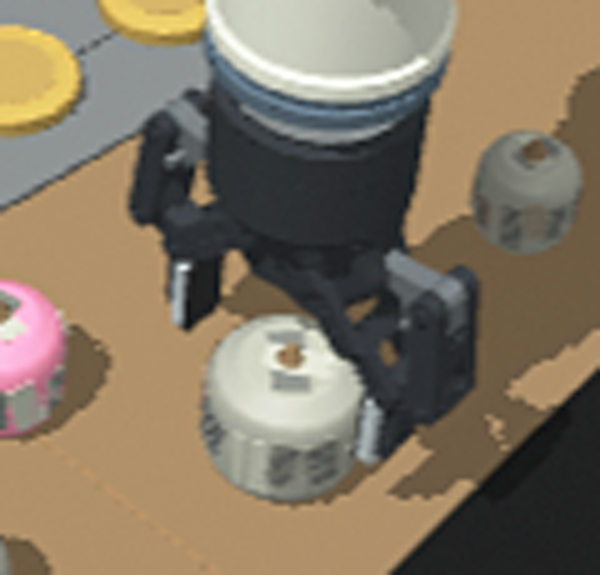

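The side view shows the open fingers at (185,300) and (370,430) astride the drum, with tips about 36 mm up and the gripper body well clear of the spike. I'll go slightly lower and close.

```bash
python3 -m crank '[[0,0,0.004,0,0,0,0],[0,0,0.004,0,0,0,0.3],[0,0,0.004,0,0,0,0.5],[0,0,0.004,0,0,0,0.5],[0,0,0.004,0,0,0,0.5]]' 25; python3 -m crank '[[0,0,0,0,0,0,0.5],[0,0,0,0,0,0,0.5],[0,0,0,0,0,0,0.5]]'
```

```text
clock: 6.65
eef_pos: [421.2, 106.9, 12.5]
tcp_rot: [-3.141, 0.0, 1.571]
contact_force: [-1.2, -0.0, 1.7]
opening: 0.733
grasp_force: 27.5
clock: 6.95
eef_pos: [421.2, 106.9, 12.4]
tcp_rot: [-3.141, 0.0, 1.571]
contact_force: [-1.7, 1.0, 3.9]
opening: 0.735
grasp_force: 27.7
```

The opening is now 62 mm, so the pads are on the upright sides. I'm carrying the drum to the lid next to the head and setting it down.

```bash
python3 -m crank '[[0,0,-0.01,0,0,0,0.5],[0,0,-0.04,0,0,0,0.5],[0,0,-0.08,0,0,0,0.5],[0,0,-0.11,0,0,0,0.5],[0,0,-0.12,0,0,0,0.5]]'; python3 -m crank '[[-0.025,0.018,0,0,0,0,0.5],[-0.05,0.036,0,0,0,0,0.5],[-0.08,0.058,0,0,0,0,0.5],[-0.11,0.081,0,0,0,0,0.5],[-0.14,0.104,0,0,0,0,0.5]]'; python3 -m crank '[[-0.03,0.022,0,0,0,0,0.5],[-0.06,0.044,0,0,0,0,0.5],[-0.085,0.063,0,0,0,0,0.5],[-0.105,0.077,0,0,0,0,0.5],[-0.112,0.083,0,0,0,0,0.5]]'; python3 -m crank '[[0,0,0,0,0,0,0.5],[0,0,0.03,0,0,0,0.5],[0,0,0.05,0,0,0,0.5],[0,0,0.06,0,0,0,0.5],[0,0,0.06,0,0,0,0.5]]'
python3 - <<'E'
from h import *
s=r.sense();print(s["eef_pos"],s["grasp_force"])
a=[]
for n in("top","side"):
    f=cams.grab_frame(n);u,v=proj(f,[608,-145,60]).astype(int)
    a.append(cv2.resize(f["image"][v-60:v+60,u-65:u+65,::-1],(400,369),interpolation=2))
cv2.imwrite("pics/c5.png",np.hstack(a))
E
```

```text
clock: 7.45
eef_pos: [423.2, 107.4, 135.7]
tcp_rot: [3.136, -0.001, 1.571]
contact_force: [-0.3, -0.3, -0.7]
opening: 0.73
grasp_force: 28.2
clock: 7.95
eef_pos: [525.7, -34.4, 131.9]
tcp_rot: [-3.141, -0.0, 1.571]
contact_force: [1.3, 1.0, -0.8]
opening: 0.734
grasp_force: 28.2
clock: 8.45
eef_pos: [609.1, -146.9, 131.5]
tcp_rot: [-3.141, 0.0, 1.569]
contact_force: [0.5, 0.8, -1.0]
opening: 0.729
grasp_force: 28.2
clock: 8.95
eef_pos: [606.7, -143.9, 71.0]
tcp_rot: [-3.138, -0.001, 1.571]
contact_force: [-1.1, 0.2, -0.1]
opening: 0.732
grasp_force: 28.2
[ 606.72516043 -143.87443144   70.9757999 ] 28.185225147753954
```

View pics/c5.png

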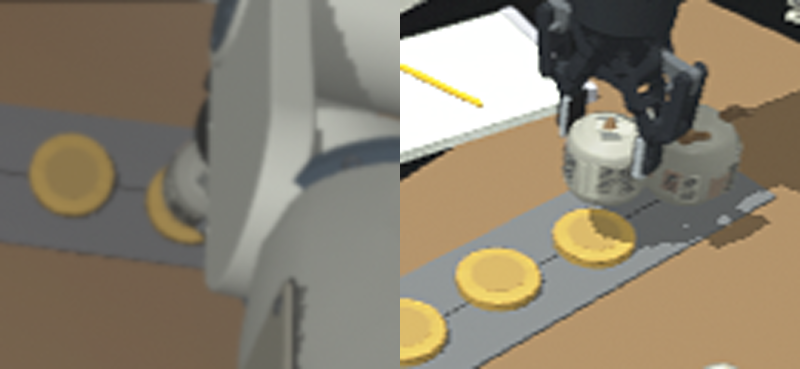

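The drum hangs upright above the lid next to the head. I'm lowering it slowly.

```bash
python3 -m crank '[[0,0,0.02,0,0,0,0.5],[0,0,0.034,0,0,0,0.5],[0,0,0.042,0,0,0,0.5],[0,0,0.0445,0,0,0,0.5],[0,0,0.0445,0,0,0,0.5]]'; python3 -m crank '[[0,0,0.0003,0,0,0,0.5],[0,0,0.0006,0,0,0,0.5],[0,0,0.001,0,0,0,0.5],[0,0,0.0014,0,0,0,0.5],[0,0,0.0014,0,0,0,0.5]]'
```

```text
clock: 9.55
eef_pos: [608.3, -145.0, 27.8]
tcp_rot: [-3.141, -0.0, 1.571]
contact_force: [0.5, -0.4, -0.8]
opening: 0.729
grasp_force: 28.2
clock: 10.05
eef_pos: [608.3, -145.0, 26.6]
tcp_rot: [3.141, 0.0, 1.571]
contact_force: [-0.2, 0.1, -1.5]
opening: 0.728
grasp_force: 28.2
```

```bash
python3 -m crank '[[0,0,0.0003,0,0,0,0.5],[0,0,0.0006,0,0,0,0.5],[0,0,0.0006,0,0,0,0.5]]'; python3 -m crank '[[0,0,0.0003,0,0,0,0.5],[0,0,0.0006,0,0,0,0.5],[0,0,0.0006,0,0,0,0.5]]'; python3 -m crank '[[0,0,0.0003,0,0,0,0.5],[0,0,0.0006,0,0,0,0.5],[0,0,0.0006,0,0,0,0.5]]'
```

```text
clock: 10.35
eef_pos: [608.4, -145.1, 26.5]
tcp_rot: [3.142, 0.0, 1.571]
contact_force: [-1.8, 0.5, 5.0]
opening: 0.729
grasp_force: 28.9
clock: 10.65
eef_pos: [608.4, -145.0, 26.4]
tcp_rot: [3.142, 0.0, 1.571]
contact_force: [-4.5, 0.4, 11.6]
opening: 0.728
grasp_force: 29.5
clock: 10.95
eef_pos: [608.4, -145.1, 26.4]
tcp_rot: [3.141, 0.0, 1.571]
contact_force: [-5.5, 1.3, 18.2]
opening: 0.731
grasp_force: 30.0
```

```bash
python3 -m crank '[[0,0,-0.0012,0,0,0,0.5],[0,0,-0.0012,0,0,0,0.25],[0,0,-0.0012,0,0,0,0.2],[0,0,-0.0012,0,0,0,0],[0,0,-0.0012,0,0,0,0]]'; python3 -m crank '[[0,0,0,0,0,0,0],[0,0,-0.02,0,0,0,0],[0,0,-0.06,0,0,0,0],[0,0,-0.1,0,0,0,0],[0,0,-0.134,0,0,0,0]]'
```

```text
clock: 11.45
eef_pos: [608.3, -145.0, 25.7]
tcp_rot: [-3.141, -0.0, 1.571]
contact_force: [0.4, 1.0, 0.6]
opening: 1.002
grasp_force: 0.0
clock: 11.95
eef_pos: [608.5, -145.1, 161.8]
tcp_rot: [3.141, 0.0, 1.571]
contact_force: [1.0, -1.4, 0.0]
opening: 1.002
grasp_force: 0.0
```

```bash
python3 -m crank '[[0.05,-0.02,0,0,0,0,0],[0.1,-0.04,0,0,0,0,0],[0.15,-0.06,0,0,0,0,0],[0.19,-0.073,0,0,0,0,0],[0.21,-0.08,0,0,0,0,0]]';python3 -m crank '[[0.05,-0.02,0,0,0,0,0],[0.1,-0.04,0,0,0,0,0],[0.15,-0.06,0,0,0,0,0],[0.1935,-0.072,0,0,0,0,0],[0.1935,-0.072,0,0,0,0,0]]'; python3 -m crank '[[0,0,0,0,0,0,0],[0,0,0.03,0,0,0,0],[0,0,0.06,0,0,0,0],[0,0,0.08,0,0,0,0],[0,0,0.08,0,0,0,0]]'
python3 - <<'E'
from h import *
s=r.sense();print(s["eef_pos"])
T=cams.grab_frame("top");S=cams.grab_frame("side");a=[]
for f,P,w in((T,[600,-145,30],50),(S,[608,-145,30],50),(S,[456,258,50],60)):
    u,v=proj(f,P).astype(int);a.append(cv2.resize(f["image"][v-w:v+w,u-w:u+w,::-1],(266,266),interpolation=2))
cv2.imwrite("pics/c6.png",np.hstack(a))
c,rad,b,m,_=blob(T,"seg",*proj(T,[608,-145,43]),19);print(ray(T,*c,43),ray(T,*b[:2],43),rad*2*1070/478)
E
```

```text
clock: 12.45
eef_pos: [526.6, 67.8, 159.9]
tcp_rot: [-3.141, -0.001, 1.572]
contact_force: [0.0, -0.8, 0.1]
opening: 0.998
grasp_force: 0.0
clock: 12.95
eef_pos: [454.8, 262.8, 160.1]
tcp_rot: [3.141, -0.002, 1.575]
contact_force: [0.8, 0.1, 0.7]
opening: 1.002
grasp_force: 0.0
clock: 13.45
eef_pos: [455.0, 255.9, 77.5]
tcp_rot: [-3.137, 0.003, 1.569]
contact_force: [0.6, 0.3, -0.4]
opening: 0.999
grasp_force: 0.0
[454.98705177 255.89866843  77.45757563]
[ 609.69011548 -143.98922683   43.        ] [ 609.69011548 -143.98922683   43.        ] 84.94530514194376
```

View pics/c6.png

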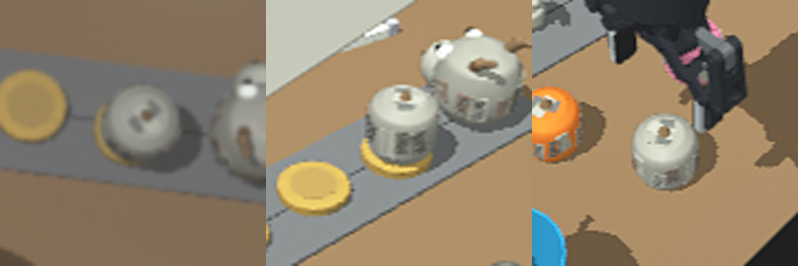

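The big drum is standing on the lid next to the head. To check its centring I'll use the spike, and refine the others the same way.

```bash
cat >> h.py <<'E'
def spike(f,P,w=7):
    hsv=cv2.cvtColor(f["image"],cv2.COLOR_RGB2HSV).astype(int);u,v=np.round(proj(f,P)).astype(int)
    s=hsv[v-w:v+w+1,u-w:u+w+1];k=np.clip(s[...,1]-60,0,None)*(s[...,0]<25);yy,xx=np.mgrid[v-w:v+w+1,u-w:u+w+1]
    return ray(f,(xx*k).sum()/k.sum(),(yy*k).sum()/k.sum(),P[2]),(k>0).sum()
E
python3 - <<'E'
from h import *
np.set_printoptions(precision=1,suppress=True)
T=cams.grab_frame("top");S=cams.grab_frame("side")
for n,P,w in(("big@L1",[608.5,-145.2,76],5),("second",[456,258.5,56],4),("third",[425,-60,50],4),("small",[440.6,-269,44],3)):
    print(n,*spike(T,P,w),*spike(S,P,w))
v=T["image"][150:230,330:450,::-1];cv2.imwrite("pics/c7.png",cv2.resize(v,(780,520),interpolation=2))
E
```

```text
big@L1 [ 606.6 -145.1   76. ] 7 [ 615.7 -153.5   76. ] 34
second [nan nan nan] 0 [455.7 260.1  56. ] 20
third [424.  -59.1  50. ] 10 [426.9 -64.   50. ] 32
small [ 440.1 -267.6   44. ] 10 [ 443.8 -272.8   44. ] 37h.py:21: RuntimeWarning: invalid value encountered in scalar divide
  return ray(f,(xx*k).sum()/k.sum(),(yy*k).sum()/k.sum(),P[2]),(k>0).sum()
```

View pics/c7.png

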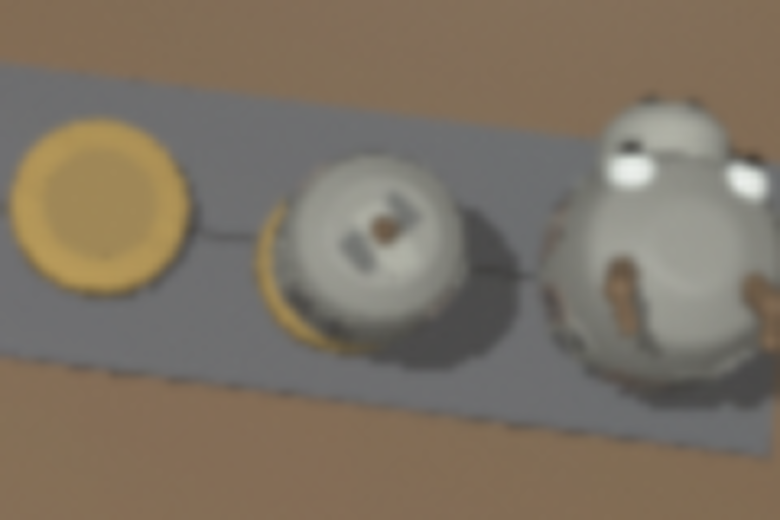

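The spike reads (606.6, −145.1) against the lid's (608.4, −145.2), so the big drum is centred within 2 mm. Now the second.

```bash
python3 -m crank '[[0,0,0.03,0,0,0,0],[0,0,0.05,0,0,0,0],[0,0,0.065,0,0,0,0],[0,0,0.0705,0,0,0,0],[0,0,0.0705,0,0,0,0]]'; python3 -m crank '[[0,0,0,0,0,0,0.3],[0,0,0,0,0,0,0.55],[0,0,0,0,0,0,0.6],[0,0,0,0,0,0,0.6],[0,0,0,0,0,0,0.6]]' 25; python3 -m crank '[[0,0,0,0,0,0,0.6],[0,0,0,0,0,0,0.6],[0,0,0,0,0,0,0.6]]'
```

```text
clock: 14.15
eef_pos: [456.6, 258.4, 9.7]
tcp_rot: [3.141, -0.0, 1.571]
contact_force: [-0.5, 0.1, 0.3]
opening: 0.999
grasp_force: 0.0
clock: 14.65
eef_pos: [457.0, 258.8, 10.7]
tcp_rot: [3.14, -0.001, 1.571]
contact_force: [-0.9, 0.7, 7.5]
opening: 0.617
grasp_force: 24.7
clock: 14.95
eef_pos: [457.0, 258.9, 10.7]
tcp_rot: [3.14, -0.001, 1.571]
contact_force: [-2.0, -1.1, 7.3]
opening: 0.614
grasp_force: 24.7
```

```bash
python3 -m crank '[[0,0,-0.01,0,0,0,0.6],[0,0,-0.04,0,0,0,0.6],[0,0,-0.08,0,0,0,0.6],[0,0,-0.11,0,0,0,0.6],[0,0,-0.12,0,0,0,0.6]]'; python3 -m crank '[[-0.02,0.011,0,0,0,0,0.6],[-0.05,0.0275,0,0,0,0,0.6],[-0.085,0.047,0,0,0,0,0.6],[-0.12,0.066,0,0,0,0,0.6],[-0.16,0.088,0,0,0,0,0.6]]'; python3 -m crank '[[-0.04,0.022,0,0,0,0,0.6],[-0.08,0.044,0,0,0,0,0.6],[-0.12,0.066,0,0,0,0,0.6],[-0.14,0.077,0,0,0,0,0.6],[-0.1537,0.0845,0,0,0,0,0.6]]'; python3 -m crank '[[0,0,0,0,0,0,0.6],[0,0,0.03,0,0,0,0.6],[0,0,0.06,0,0,0,0.6],[0,0,0.08,0,0,0,0.6],[0,0,0.085,0,0,0,0.6]]'; python3 -m crank '[[0,0,0,0,0,0,0.6],[0,0,0.01,0,0,0,0.6],[0,0,0.017,0,0,0,0.6],[0,0,0.0202,0,0,0,0.6],[0,0,0.0202,0,0,0,0.6]]'
```

```text
clock: 15.45
eef_pos: [458.0, 259.5, 133.4]
tcp_rot: [3.137, -0.003, 1.571]
contact_force: [0.4, -0.2, -0.3]
opening: 0.618
grasp_force: 26.6
clock: 15.95
eef_pos: [544.3, 97.3, 129.2]
tcp_rot: [-3.141, -0.0, 1.572]
contact_force: [0.3, 0.2, -0.7]
opening: 0.613
grasp_force: 26.5
clock: 16.45
eef_pos: [629.1, -57.2, 129.0]
tcp_rot: [-3.141, 0.0, 1.569]
contact_force: [0.4, -0.3, -0.7]
opening: 0.616
grasp_force: 26.5
clock: 16.95
eef_pos: [626.2, -53.7, 41.9]
tcp_rot: [-3.137, -0.001, 1.572]
contact_force: [-0.2, -0.1, 0.9]
opening: 0.615
grasp_force: 26.5
clock: 17.45
eef_pos: [628.9, -55.2, 24.8]
tcp_rot: [3.142, -0.0, 1.571]
contact_force: [-2.5, -0.3, 4.5]
opening: 0.614
grasp_force: 26.9
```

```bash
python3 -m crank '[[0,0,0.0003,0,0,0,0.6],[0,0,0.0006,0,0,0,0.6],[0,0,0.0009,0,0,0,0.6],[0,0,0.0009,0,0,0,0.6]]'; python3 -m crank '[[0,0,0.0003,0,0,0,0.6],[0,0,0.0005,0,0,0,0.6],[0,0,0.0005,0,0,0,0.6]]'
```

```text
clock: 17.85
eef_pos: [628.8, -55.2, 24.7]
tcp_rot: [3.141, -0.0, 1.571]
contact_force: [-4.6, 1.0, 11.9]
opening: 0.616
grasp_force: 27.6
clock: 18.15
eef_pos: [628.9, -55.2, 24.6]
tcp_rot: [3.141, -0.0, 1.571]
contact_force: [-6.0, 1.4, 17.1]
opening: 0.616
grasp_force: 28.0
```

```bash
python3 -m crank '[[0,0,-0.0014,0,0,0,0.6],[0,0,-0.0014,0,0,0,0.37],[0,0,-0.0014,0,0,0,0.3],[0,0,-0.0014,0,0,0,0],[0,0,-0.0014,0,0,0,0]]'; python3 -m crank '[[0,0,0,0,0,0,0],[0,0,-0.02,0,0,0,0],[0,0,-0.06,0,0,0,0],[0,0,-0.1,0,0,0,0],[0,0,-0.1358,0,0,0,0]]'; python3 -m crank '[[-0.001,-0.045,0,0,0,0,0],[-0.002,-0.09,0,0,0,0,0],[-0.003,-0.135,0,0,0,0,0],[-0.004,-0.18,0,0,0,0,0],[-0.0048,-0.2045,0,0,0,0,0]]'; python3 -m crank '[[0,0,0,0,0,0,0],[0,0,0.04,0,0,0,0],[0,0,0.08,0,0,0,0],[0,0,0.09,0,0,0,0],[0,0,0.09,0,0,0,0]]'
python3 - <<'E'
from h import *
np.set_printoptions(precision=1,suppress=True)
print(r.sense()["eef_pos"])
T=cams.grab_frame("top");S=cams.grab_frame("side")
print(spike(T,[628.5,-55.2,70],4),spike(S,[628.5,-55.2,70],4))
a=[]
for f,P,w in((T,[628,-55,30],50),(S,[628,-55,30],50),(S,[424,-60,50],60)):
    u,v=proj(f,P).astype(int);a.append(cv2.resize(f["image"][v-w:v+w,u-w:u+w,::-1],(266,266),interpolation=2))
cv2.imwrite("pics/c8.png",np.hstack(a))
E
```

```text
clock: 18.65
eef_pos: [628.7, -55.3, 24.0]
tcp_rot: [-3.141, -0.0, 1.571]
contact_force: [-0.3, 0.4, 0.5]
opening: 0.99
grasp_force: 0.0
clock: 19.15
eef_pos: [628.9, -55.3, 161.7]
tcp_rot: [3.141, 0.0, 1.571]
contact_force: [0.9, -0.7, 0.5]
opening: 1.002
grasp_force: 0.0
clock: 19.65
eef_pos: [420.4, -59.8, 159.5]
tcp_rot: [-3.139, -0.0, 1.571]
contact_force: [0.0, 1.4, 0.3]
opening: 0.999
grasp_force: 0.0
clock: 20.15
eef_pos: [423.8, -59.9, 69.0]
tcp_rot: [-3.138, -0.0, 1.571]
contact_force: [0.9, -0.4, 0.2]
opening: 1.005
grasp_force: 0.0
[423.8 -59.9  69. ]
(array([626.6, -55.6,  70. ]), np.int64(8)) (array([633. , -60.8,  70. ]), np.int64(29))
```

View pics/c8.png

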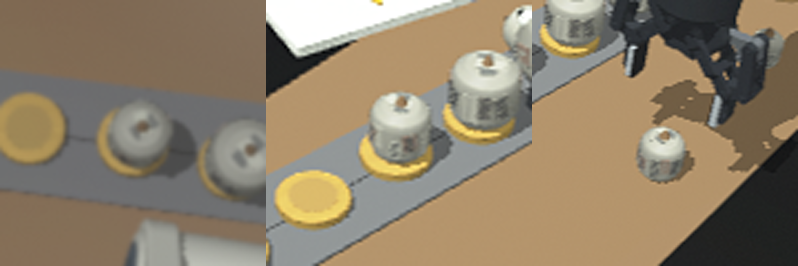

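The second drum stands centred on its lid, and the open gripper is above the third drum (660,155). Gripping it now.

```bash
python3 -m crank '[[0,0,0.03,0,0,0,0],[0,0,0.045,0,0,0,0],[0,0,0.057,0,0,0,0],[0,0,0.062,0,0,0,0],[0,0,0.062,0,0,0,0]]'; python3 -m crank '[[0,0,0,0,0,0,0.3],[0,0,0,0,0,0,0.6],[0,0,0,0,0,0,0.7],[0,0,0,0,0,0,0.7],[0,0,0,0,0,0,0.7]]' 25; python3 -m crank '[[0,0,0,0,0,0,0.7],[0,0,0,0,0,0,0.7],[0,0,0,0,0,0,0.7]]'
```

```text
clock: 20.75
eef_pos: [425.1, -60.1, 8.6]
tcp_rot: [3.141, 0.0, 1.571]
contact_force: [-0.5, 0.3, 0.7]
opening: 1.0
grasp_force: 0.0
clock: 21.25
eef_pos: [424.8, -60.1, 8.8]
tcp_rot: [3.141, 0.0, 1.571]
contact_force: [-2.3, -0.3, 10.7]
opening: 0.495
grasp_force: 23.9
clock: 21.55
eef_pos: [424.8, -60.1, 8.8]
tcp_rot: [3.141, 0.0, 1.571]
contact_force: [-1.9, -0.3, 10.9]
opening: 0.501
grasp_force: 23.9
```

```bash
python3 -m crank '[[0,0,-0.01,0,0,0,0.7],[0,0,-0.04,0,0,0,0.7],[0,0,-0.08,0,0,0,0.7],[0,0,-0.11,0,0,0,0.7],[0,0,-0.12,0,0,0,0.7]]'; python3 -m crank '[[0.008,0.018,0,0,0,0,0.7],[0.016,0.036,0,0,0,0,0.7],[0.028,0.062,0,0,0,0,0.7],[0.04,0.088,0,0,0,0,0.7],[0.05,0.11,0,0,0,0,0.7]]'; python3 -m crank '[[0.01,0.022,0,0,0,0,0.7],[0.02,0.044,0,0,0,0,0.7],[0.032,0.07,0,0,0,0,0.7],[0.042,0.092,0,0,0,0,0.7],[0.0477,0.1036,0,0,0,0,0.7]]'; python3 -m crank '[[0,0,0,0,0,0,0.7],[0,0,0.03,0,0,0,0.7],[0,0,0.06,0,0,0,0.7],[0,0,0.08,0,0,0,0.7],[0,0,0.085,0,0,0,0.7]]'; python3 -m crank '[[0,0,0,0,0,0,0.7],[0,0,0.01,0,0,0,0.7],[0,0,0.017,0,0,0,0.7],[0,0,0.0197,0,0,0,0.7],[0,0,0.0197,0,0,0,0.7]]'
```

```text
clock: 22.05
eef_pos: [426.0, -60.3, 131.3]
tcp_rot: [3.137, 0.001, 1.571]
contact_force: [1.3, -0.0, -0.7]
opening: 0.495
grasp_force: 25.8
clock: 22.55
eef_pos: [535.1, -9.4, 127.5]
tcp_rot: [-3.141, -0.0, 1.571]
contact_force: [-0.1, -0.6, -0.5]
opening: 0.498
grasp_force: 25.8
clock: 23.05
eef_pos: [639.0, 38.4, 127.2]
tcp_rot: [-3.141, -0.0, 1.571]
contact_force: [-1.0, -0.6, -0.2]
opening: 0.5
grasp_force: 25.8
clock: 23.55
eef_pos: [634.6, 36.9, 40.4]
tcp_rot: [-3.136, 0.0, 1.57]
contact_force: [0.1, 0.2, 0.0]
opening: 0.497
grasp_force: 25.7
clock: 24.05
eef_pos: [637.9, 37.6, 23.3]
tcp_rot: [-3.142, -0.0, 1.571]
contact_force: [-0.4, 0.1, -1.0]
opening: 0.502
grasp_force: 25.8
```

```bash
python3 -m crank '[[0,0,0.0003,0,0,0,0.7],[0,0,0.0006,0,0,0,0.7],[0,0,0.0009,0,0,0,0.7],[0,0,0.0009,0,0,0,0.7]]'; python3 -m crank '[[0,0,0.0003,0,0,0,0.7],[0,0,0.0005,0,0,0,0.7],[0,0,0.0005,0,0,0,0.7]]'
```

```text
clock: 24.45
eef_pos: [638.1, 37.7, 23.0]
tcp_rot: [3.141, -0.0, 1.571]
contact_force: [-1.7, -0.8, 5.0]
opening: 0.498
grasp_force: 26.2
clock: 24.75
eef_pos: [638.2, 37.7, 22.9]
tcp_rot: [3.141, -0.0, 1.571]
contact_force: [-2.4, 0.2, 9.6]
opening: 0.5
grasp_force: 26.6
```

```bash
python3 -m crank '[[0,0,-0.0008,0,0,0,0.7],[0,0,-0.0008,0,0,0,0.48],[0,0,-0.0008,0,0,0,0.4],[0,0,-0.0008,0,0,0,0],[0,0,-0.0008,0,0,0,0]]'; python3 -m crank '[[0,0,0,0,0,0,0],[0,0,-0.02,0,0,0,0],[0,0,-0.06,0,0,0,0],[0,0,-0.1,0,0,0,0],[0,0,-0.1373,0,0,0,0]]'; python3 -m crank '[[-0.03,-0.02,0,0,0,0,0],[-0.07,-0.046,0,0,0,0,0],[-0.11,-0.072,0,0,0,0,0],[-0.14,-0.092,0,0,0,0,0],[-0.16,-0.105,0,0,0,0,0]]'; python3 -m crank '[[-0.04,-0.025,0,0,0,0,0],[-0.08,-0.05,0,0,0,0,0],[-0.12,-0.076,0,0,0,0,0],[-0.1464,-0.0927,0,0,0,0,0],[-0.1464,-0.0927,0,0,0,0,0]]'; python3 -m crank '[[0,0,0,0,0,0,0],[0,0,0.04,0,0,0,0],[0,0,0.08,0,0,0,0],[0,0,0.09,0,0,0,0],[0,0,0.09,0,0,0,0]]'
python3 - <<'E'
from h import *
np.set_printoptions(precision=1,suppress=True)
print(r.sense()["eef_pos"])
T=cams.grab_frame("top");S=cams.grab_frame("side")
print(spike(T,[637.8,37.7,64],4))
a=[]
for f,P,w in((T,[628,-5,30],60),(S,[628,-5,30],70),(S,[440,-268,50],50)):
    u,v=proj(f,P).astype(int);a.append(cv2.resize(f["image"][v-w:v+w,u-w:u+w,::-1],(266,266),interpolation=2))
cv2.imwrite("pics/c9.png",np.hstack(a))
E
```

```text
clock: 25.25
eef_pos: [637.8, 37.7, 22.5]
tcp_rot: [-3.141, 0.0, 1.571]
contact_force: [-0.1, -0.4, -0.3]
opening: 0.917
grasp_force: 0.0
clock: 25.75
eef_pos: [637.9, 37.6, 161.6]
tcp_rot: [3.141, -0.0, 1.571]
contact_force: [0.2, -0.6, -0.5]
opening: 0.998
grasp_force: 0.0
clock: 26.25
eef_pos: [531.2, -124.1, 160.1]
tcp_rot: [-3.141, 0.0, 1.57]
contact_force: [0.6, 0.3, -0.1]
opening: 1.0
grasp_force: 0.0
clock: 26.75
eef_pos: [438.3, -271.4, 160.1]
tcp_rot: [-3.141, 0.001, 1.567]
contact_force: [0.3, 0.4, -0.3]
opening: 1.003
grasp_force: 0.0
clock: 27.25
eef_pos: [439.7, -267.3, 68.8]
tcp_rot: [-3.139, -0.002, 1.572]
contact_force: [0.3, 0.8, 0.4]
opening: 1.0
grasp_force: 0.0
[ 439.7 -267.3   68.8]
(array([635.6,  38.6,  64. ]), np.int64(7))
```

View pics/c9.png

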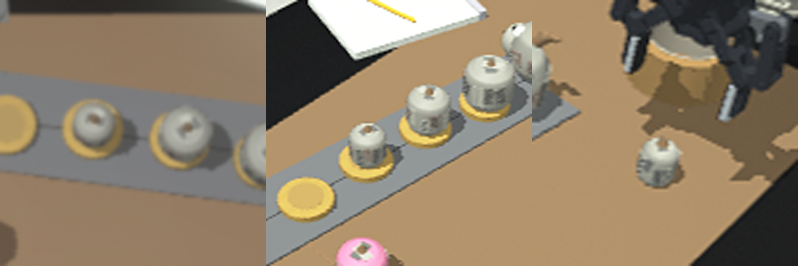

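Three drums now stand in order on their lids, and the gripper is over the small drum (658,162). Gripping it.

```bash
python3 -m crank '[[0,0,0.03,0,0,0,0],[0,0,0.045,0,0,0,0],[0,0,0.058,0,0,0,0],[0,0,0.063,0,0,0,0],[0,0,0.063,0,0,0,0]]'; python3 -m crank '[[0,0,0,0,0,0,0.3],[0,0,0,0,0,0,0.6],[0,0,0,0,0,0,0.8],[0,0,0,0,0,0,0.8],[0,0,0,0,0,0,0.8]]' 22; python3 -m crank '[[0,0,0,0,0,0,0.8],[0,0,0,0,0,0,0.8],[0,0,0,0,0,0,0.8]]'
```

```text
clock: 27.85
eef_pos: [440.6, -268.9, 7.3]
tcp_rot: [3.141, 0.0, 1.571]
contact_force: [-0.6, -0.0, -0.1]
opening: 1.002
grasp_force: 0.0
clock: 28.35
eef_pos: [440.6, -269.0, 7.6]
tcp_rot: [3.141, 0.0, 1.571]
contact_force: [-0.2, 0.7, 5.2]
opening: 0.381
grasp_force: 21.3
clock: 28.65
eef_pos: [440.6, -269.0, 7.6]
tcp_rot: [3.141, 0.0, 1.571]
contact_force: [-0.7, -0.1, 5.5]
opening: 0.379
grasp_force: 21.3
```

```bash
python3 -m crank '[[0,0,-0.01,0,0,0,0.8],[0,0,-0.04,0,0,0,0.8],[0,0,-0.08,0,0,0,0.8],[0,0,-0.11,0,0,0,0.8],[0,0,-0.12,0,0,0,0.8]]'; python3 -m crank '[[0.015,0.0075,0,0,0,0,0.8],[0.035,0.0175,0,0,0,0,0.8],[0.065,0.0325,0,0,0,0,0.8],[0.1,0.05,0,0,0,0,0.8],[0.134,0.067,0,0,0,0,0.8]]'; python3 -m crank '[[0.034,0.017,0,0,0,0,0.8],[0.068,0.034,0,0,0,0,0.8],[0.1,0.05,0,0,0,0,0.8],[0.134,0.067,0,0,0,0,0.8]]'; python3 -m crank '[[0.034,0.017,0,0,0,0,0.8],[0.068,0.034,0,0,0,0,0.8],[0.1,0.05,0,0,0,0,0.8],[0.12,0.061,0,0,0,0,0.8],[0.1311,0.067,0,0,0,0,0.8]]'; python3 -m crank '[[0,0,0,0,0,0,0.8],[0,0,0.03,0,0,0,0.8],[0,0,0.06,0,0,0,0.8],[0,0,0.08,0,0,0,0.8],[0,0,0.085,0,0,0,0.8]]'; python3 -m crank '[[0,0,0,0,0,0,0.8],[0,0,0.01,0,0,0,0.8],[0,0,0.017,0,0,0,0.8],[0,0,0.0197,0,0,0,0.8],[0,0,0.0197,0,0,0,0.8]]'
```

```text
clock: 29.15
eef_pos: [441.7, -269.7, 130.6]
tcp_rot: [3.137, 0.003, 1.571]
contact_force: [0.0, 0.3, -1.0]
opening: 0.379
grasp_force: 22.1
clock: 29.65
eef_pos: [507.2, -133.5, 126.7]
tcp_rot: [-3.141, -0.0, 1.57]
contact_force: [0.7, -1.1, -0.3]
opening: 0.381
grasp_force: 22.0
clock: 30.05
eef_pos: [574.1, 0.7, 126.5]
tcp_rot: [-3.14, 0.0, 1.571]
contact_force: [-0.5, -1.3, -0.6]
opening: 0.375
grasp_force: 22.0
clock: 30.55
eef_pos: [641.4, 132.1, 126.3]
tcp_rot: [-3.141, -0.0, 1.572]
contact_force: [-0.2, -1.0, -0.5]
opening: 0.377
grasp_force: 22.0
clock: 31.05
eef_pos: [638.6, 128.5, 39.4]
tcp_rot: [-3.137, 0.001, 1.57]
contact_force: [0.4, 0.4, -0.8]
opening: 0.375
grasp_force: 22.0
clock: 31.55
eef_pos: [641.1, 130.4, 22.1]
tcp_rot: [-3.141, 0.0, 1.571]
contact_force: [0.4, -0.1, -1.2]
opening: 0.376
grasp_force: 22.1
```

```bash
python3 -m crank '[[0,0,0.0003,0,0,0,0.8],[0,0,0.0006,0,0,0,0.8],[0,0,0.0009,0,0,0,0.8],[0,0,0.0009,0,0,0,0.8]]'; python3 -m crank '[[0,0,0.0003,0,0,0,0.8],[0,0,0.0005,0,0,0,0.8],[0,0,0.0005,0,0,0,0.8]]'
```

```text
clock: 31.95
eef_pos: [641.4, 130.4, 21.7]
tcp_rot: [3.141, -0.0, 1.571]
contact_force: [0.2, -0.1, 1.3]
opening: 0.383
grasp_force: 22.2
clock: 32.25
eef_pos: [641.5, 130.5, 21.6]
tcp_rot: [3.141, -0.0, 1.571]
contact_force: [-2.1, -0.6, 5.8]
opening: 0.382
grasp_force: 22.6
```

```bash
python3 -m crank '[[0,0,-0.0005,0,0,0,0.8],[0,0,-0.0005,0,0,0,0.6],[0,0,-0.0005,0,0,0,0.5],[0,0,-0.0005,0,0,0,0],[0,0,-0.0005,0,0,0,0]]'; python3 -m crank '[[0,0,0,0,0,0,0],[0,0,-0.02,0,0,0,0],[0,0,-0.06,0,0,0,0],[0,0,-0.1,0,0,0,0],[0,0,-0.138,0,0,0,0]]'; python3 -m crank '[[-0.02,-0.045,0,0,0,0,0],[-0.04,-0.09,0,0,0,0,0],[-0.06,-0.135,0,0,0,0,0],[-0.08,-0.18,0,0,0,0,0],[-0.1,-0.22,0,0,0,0,0]]'; python3 -m crank '[[-0.04,0,0,0,0,0,0],[-0.08,0,0,0,0,0,0],[-0.12,0,0,0,0,0,0],[-0.16,0,0,0,0,0,0],[-0.2,0,0,0,0,0,0]]'; python3 -m crank '[[0,0,0,0,0,0,0],[0,0,0,0,0,0,0],[0,0,0,0,0,0,0],[0,0,0,0,0,0,0]]'
python3 - <<'E'
from h import *
np.set_printoptions(precision=1,suppress=True)
T=cams.grab_frame("top");S=cams.grab_frame("side")
for P in([608.3,-145.2,76],[628.5,-55.2,70],[637.8,37.7,64],[641.3,130.5,58]): print(P,spike(T,P,4))
cv2.imwrite("pics/c10.png",np.hstack([cv2.resize(f["image"][:,:,::-1],(400,300),interpolation=3) for f in(T,S)]))
E
```

```text
clock: 32.75
eef_pos: [641.1, 130.3, 21.2]
tcp_rot: [-3.141, 0.0, 1.571]
contact_force: [-0.3, 0.2, 0.5]
opening: 0.825
grasp_force: 0.0
clock: 33.25
eef_pos: [641.1, 130.3, 160.9]
tcp_rot: [-3.142, 0.0, 1.571]
contact_force: [0.3, 0.7, -0.8]
opening: 1.002
grasp_force: 0.0
clock: 33.75
eef_pos: [418.8, 29.8, 159.2]
tcp_rot: [-3.141, 0.0, 1.571]
contact_force: [0.2, -0.6, -0.3]
opening: 1.002
grasp_force: 0.0
clock: 34.25
eef_pos: [421.0, -171.3, 159.7]
tcp_rot: [3.141, 0.0, 1.571]
contact_force: [0.6, -0.2, 0.1]
opening: 0.999
grasp_force: 0.0
clock: 34.65
eef_pos: [421.1, -168.5, 159.3]
tcp_rot: [-3.141, -0.0, 1.572]
contact_force: [0.3, -0.5, 0.6]
opening: 0.999
grasp_force: 0.0
[608.3, -145.2, 76] (array([ 606.7, -145. ,   76. ]), np.int64(7))
[628.5, -55.2, 70] (array([626.7, -55.5,  70. ]), np.int64(8))
[637.8, 37.7, 64] (array([635.6,  38.7,  64. ]), np.int64(7))
[641.3, 130.5, 58] (array([644.5, 129.4,  58. ]), np.int64(11))
```

View pics/c10.png

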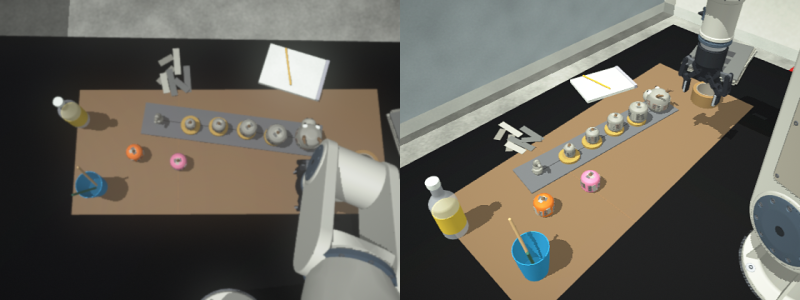

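All four drums stand upright in order on their lids: small (190,125), third (219,127), second (248,129) and big (277,134) in the top view. Their spikes read within about 4 mm of the lid centres. The cup hasn't moved and the arm is clear, so I'm handing it in.

```bash
python3 -c "
from rig import sign_off
print(sign_off())"
```

```text
the job is handed in; nothing more can be done
None
```

The job is handed in at about 35 s on the robot's clock: all four segments stand upright on the lids, largest next to the head and smallest next to the tail, each set down gently within about 4 mm of its lid's centre by the top camera, and the brush cup was not touched.

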